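Find the socket for the flattening press and nip it up

TASK

Nip up the paper press: try the sockets from the tray on its nut until you find the one that really fits (not too small to go on, nor so big that it spins round the nut), and stand the others upright back in the tray. With the fitting one fully down over the nut, turn the nut clockwise until it comes up tight against its stop; it springs back if let go, so finish there, still gripping the seated socket and holding the nut tight. Leave the other things on the table where they are.

Things in the scene. Friction and masses are not known exactly. Their poses are not given: they have to be found in the camera images.
- socket_a_mid (a point): Centre, z up, of one of three steel sockets alike outside, 84 mm tall, 0.2-0.45 kg, standing open end down in the tray. Lower 44 mm: hexagon 44 mm across flats with a hex opening 26 mm deep; upper 40 mm: square stem, 20 mm, to grip. Stem flats face x and y; two flats of hexagon and opening face x. Opening 19, 26 or 32 mm across flats, unseen from above: find which by trying.
- socket_b_mid (a point): Centre, z up, of one of three steel sockets alike outside, 84 mm tall, 0.2-0.45 kg, standing open end down in the tray. Lower 44 mm: hexagon 44 mm across flats with a hex opening 26 mm deep; upper 40 mm: square stem, 20 mm, to grip. Stem flats face x and y; two flats of hexagon and opening face x. Opening 19, 26 or 32 mm across flats, unseen from above: find which by trying.
- socket_c_mid (a point): Centre, z up, of one of three steel sockets alike outside, 84 mm tall, 0.2-0.45 kg, standing open end down in the tray. Lower 44 mm: hexagon 44 mm across flats with a hex opening 26 mm deep; upper 40 mm: square stem, 20 mm, to grip. Stem flats face x and y; two flats of hexagon and opening face x. Opening 19, 26 or 32 mm across flats, unseen from above: find which by trying.
- nut_base (a point): Centre of the underside of the dark steel hex nut on the press's flat round washer (64 mm wide; a fully seated socket's lower end rests on it). Nut 24 mm across flats, 18 mm high, top 3 mm chamfered; a 12 mm stud stands 3 mm above it. Two flats face this frame's x axis, others every 60 degrees; z up; the frame turns with the nut, which does not rise or sink.
- nut (a joint): Angle of the sprung nut, rad: 0 at the start, grows clockwise seen from above to 0.8, where it comes up tight on a stop. A spring turns it back whenever it is not held (0.15 N m at 0, 0.27 N m at 0.8). The 26 mm socket turns it after up to 0.17 rad of play either way; the 32 mm one goes fully down but spins without turning it; the 19 mm one stops on top of the nut.
- press: Paper-flattening press, fixed: dark wood base 200 (x) x 160 (y) mm, paper and light wood board on it, round washer with its top 48 mm above the table; the nut on its centre. Two 12 mm steel posts at 89 mm from the centre along x, tops 58 mm above the table. Origin: centre of its underside, z up.
- tray: Light wood tray, fixed, 120 (x) x 300 (y) mm, walls 5 mm thick and 16 mm high, floor 5 mm above the table. The sockets stand in a row along its y, 90 mm apart, 15 mm to +x of its middle line. Origin: centre of its underside, z up.
- washer: Bystander: steel washer, 28 mm across, 5 mm thick, lying in the tray on its -x side. Origin at its underside.
- glue: Bystander: yellow glue bottle with red cap, 36 mm across, 120 mm tall, between tray and press. Origin at its underside.
- jar: Bystander: white open cup, 72 mm across, 85 mm tall, beyond the tray. Origin at its underside.
- brush: Bystander: glue brush with wooden handle, 220 mm long, lying along its x on the robot's side of the tray.
- spectacles: Bystander: brown spectacles, 130 mm wide, 140 mm long, 45 mm high, right of the press.
- pliers: Bystander: pliers with blue grips, 165 mm long, along their x, lying beyond the press.
- cap: Bystander: red plastic cap, 20 mm across, 18 mm tall, between tray and press.
Not all that is in view belongs to the job. Leave any pink look-alike of the part that bears socket_a_mid alone.

How it is judged:
By the outcome, as a careful person would: the job done as asked, in the order asked, and still so for the second after the job is handed in, while the arm keeps its last pose, push and grip.
It also fails if it takes over 72 s, if anything falls off the work surface, if the arm or the gripper's body presses on something with over 40 N, if the wrist force passes 120 N, or if a joint passes its speed limit or range.

ROBOT

A 7-joint arm with a two-finger parallel gripper is mounted at the origin on the work surface. World frame = base frame: x ahead of the robot, y to its left, z up, the work surface at z = 0. Lengths are in m, angles in rad, forces in N, time in s.
With the tool pointing down it reaches from about 0.425 to 0.925 m from the base axis. Payload 6.8 kg.
Tool frame: the origin (TCP) lies at the very end of the fingers, on their centre line; the grasp point (between the pads) lies 19 mm behind it; z points along the fingers, y is the line along which they close (so a half turn about z gives the same grasp; the last joint's range is limited). The gripper opens to 85 mm and grips with 20 to 120 N. Pads are 22 mm wide; open, the fingers measure 114 mm over their backs; the gripper's body (76 mm by 85 mm) begins 54 mm behind the grasp point. The pads swing forward as they close: fully open they stand 13 mm farther back than shut.
Start: joints at [1.135, 0.477, 0.022, 1.555, -0.011, 1.109, -0.083], TCP at [0.217, -0.639, 0.231] pointing down, gripper open.
Joint ranges: [-2.96, 2.96], [-0.34, 2.1], [-1.41, 1.46], [0.24, 2.44], [-1.37, 4.51], [0.17, 1.92], [-2.96, 2.96]. Speed limits (rad/s): [2.39, 2.39, 3.14, 3.14, 3.14, 3.14, 3.14].

INTERFACE

Orientations are given as a rotation vector (axis times angle).
In Python, from bench import r gives the robot as it stands.
- The arm moves only by the tool play_rows, never from a script. Its argument "targets" is text: rows parted by semicolons, each of 5 numbers parted by spaces: the closure, from -1 (fully open) to 1 (shut), then the shift along the tool's x, y, z in m, then the turn about the tool's z in rad. In form: gripper dx dy dz spin; .... A call has 1 to 8 rows; each row is the pose to reach, as a shift and turn from the pose commanded when the call began, along the tool's axes at that moment; what a row does not reach only later rows make up. A row lasts 1/12 s, in which the tool goes at most 41.7 mm and 7.16 degrees, less where a joint would pass 70% of its speed; a pose out of reach is approached as far as the arm can. A call with a gripper value outside its range is refused whole. The fingers move at their own pace and stop on an object; "squeeze" is the grip in N (left out, the last holds). Time passes only in rows, so rows that repeat a pose let the fingers close. It gives the time, the measured TCP pose, the force, the opening and the grip force at its end, in the units of the state.
- r.get_obs(): the state, without advancing time (a new reading comes with each control period).
- r.grab_frame(name): name is "side" or "top" or "wrist"; returns the picture (384x512x3 uint8, red, green, blue); there is no depth.
- r.camera_info(name): a dict with "fov_y" (degrees; the focal length in pixels is half the picture's height over the tangent of half this angle, whatever the lens; pixels are square), "cx", "cy" (the principal point, pixels), "position" and "rotation" of the camera in the world. Camera axes: x right, y down, z forward; pixel columns grow to the right and rows downward; lengths in m; the calibration is good to about 2 mm. A picture is of the moment at which its call begins: read the wrist's pose just before it. camera_info takes no time and is no camera call; for the wrist camera it gives the pose at the moment of the call.
- r.hand_in(): hands the job in; it is judged then, once.
The state is a dict: "clock": time; "joints": joint angles; "qvel": joint speeds; "tau": joint torques, N m; "tcp_pos": TCP position; "orientation": TCP orientation; "contact_force": force on the tool from outside, world axes, zero at the start; "moment": the same for the moment, N m; "grip_width": finger opening in m; "gripper_force": force on a finger pad.
Only numpy, scipy, OpenCV 4.12 (cv2) and the standard library are available. Lean on these libraries where they do the work, as an engineer would, in place of code of your own. Each camera call takes 0.05 s, during which the arm holds its last target. There are 200 camera calls.

## Working session

There is one attempt and no reset: what is moved stays moved. The work goes in short steps, Python scripts to look and compute and a tool call to move; the robot and the scene stay as the last step left them, time stands still between calls to the robot, and variables do not carry over. Pictures are saved under pics/ and viewed, at most 10 in all, crops included, and the job is handed in when it is done.

Besides the shell and the picture viewer there is one more tool, called after "Emit:" as name(argument=value, ...) on one line, values as JSON. play_rows: Moves the arm, as the interface text tells. Its arguments: {"type":"object","properties":{"targets":{"type":"string"},"squeeze":{"type":"number"}},"required":["targets"]}

```bash
mkdir -p pics; ls
python3 - <<'E'
from bench import r
import cv2,numpy as np
for n in("top","side"):
    im=r.grab_frame(n); cv2.imwrite(f"pics/{n}0.png",im[:,:,::-1])
    c=r.camera_info(n); print(n,c)
o=r.get_obs(); print(o)
a=cv2.imread("pics/top0.png");b=cv2.imread("pics/side0.png")
cv2.imwrite("pics/top0b.png",cv2.resize(a,(800,600),interpolation=cv2.INTER_CUBIC))
cv2.imwrite("pics/side0b.png",cv2.resize(b,(800,600),interpolation=cv2.INTER_CUBIC))
E
```

```text
pics
top {'fov_y': 54.29597002268415, 'cx': 254.01379865322798, 'cy': 191.1445685266762, 'position': array([ 0.33415721, -0.06696415,  1.23261598]), 'rotation': array([-2.11067493,  2.12178586, -0.20099142])}
side {'fov_y': 47.617159982402804, 'cx': 255.30404486732368, 'cy': 193.3038751542258, 'position': array([0.39479112, 0.68604507, 0.92117713]), 'rotation': array([-0.35244606,  2.8426792 , -1.09569712])}
{'clock': 0.1, 'joints': array([ 1.13487926,  0.47769856,  0.02235473,  1.55639144, -0.01148244,
        1.10930719, -0.08308276]), 'qvel': array([-1.65274499e-04, -1.74735972e-03,  4.95699894e-04, -3.65340040e-03,
        1.68215296e-03, -8.78790754e-04,  7.52918911e-05]), 'tau': array([ 5.58765430e-03, -5.97755921e+01,  1.61444351e+00, -2.81948680e+01,
        1.28547373e-02,  5.06603887e-03,  2.89676102e-06]), 'tcp_pos': array([ 0.2171308 , -0.63853598,  0.23041943]), 'orientation': array([-3.09787471e+00, -5.12418794e-01,  6.49476550e-04]), 'contact_force': array([ 1.10470695, -0.31741401,  0.14011538]), 'moment': array([ 0.02588464, -0.0406609 ,  0.00129221]), 'gripper_force': 0.0, 'grip_width': 0.0852091092874969}
```

View pics/top0b.png

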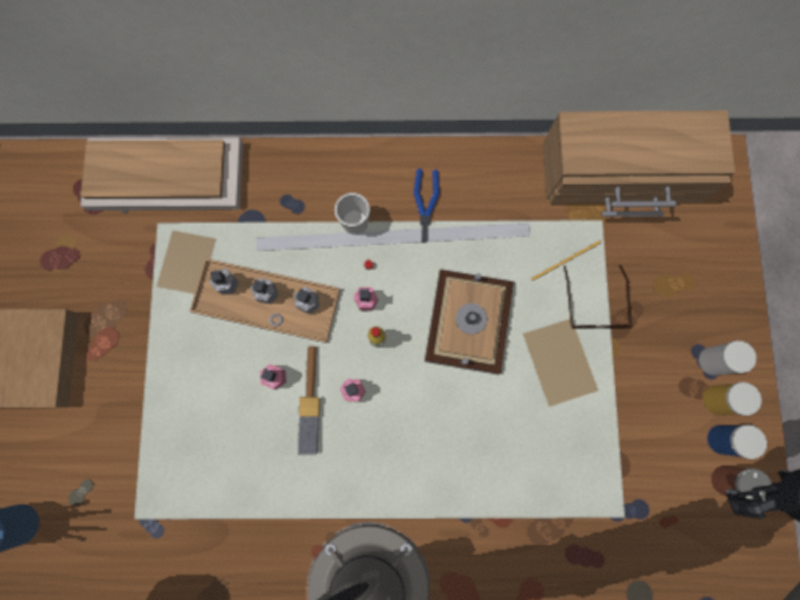

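View pics/side0b.png

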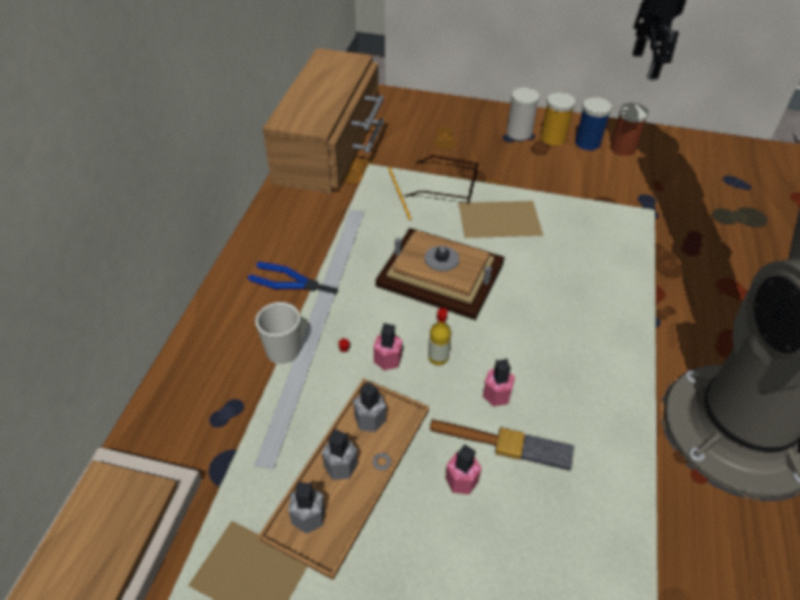

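The top view (800-wide) shows grey sockets in the tray at (222,280), (263,290) and (306,299). The pink look-alikes at (366,298), (272,376) and (352,390) stand outside the tray and are not to be touched. The nut is at (472,318).

```bash
cat > h.py <<'E'
import cv2,numpy as np
from scipy.spatial.transform import Rotation as R
def ray(c,uv,shape=(384,512)):
    f=shape[0]/2/np.tan(np.radians(c["fov_y"])/2)
    d=np.array([(uv[0]-c["cx"])/f,(uv[1]-c["cy"])/f,1.])
    return np.array(c["position"]),R.from_rotvec(c["rotation"]).apply(d)
def plane(c,uv,z):
    p,d=ray(c,uv); return p+d*(z-p[2])/d[2]
def tri(obs):
    A=np.zeros((3,3));b=np.zeros(3)
    for c,uv in obs:
        p,d=ray(c,uv);d/=np.linalg.norm(d);M=np.eye(3)-np.outer(d,d);A+=M;b+=M@p
    return np.linalg.solve(A,b)
def proj(c,X):
    f=192/np.tan(np.radians(c["fov_y"])/2)
    v=R.from_rotvec(c["rotation"]).inv().apply(np.array(X)-c["position"])
    return np.array([c["cx"]+f*v[0]/v[2],c["cy"]+f*v[1]/v[2]])
def totool(o,X):  # world displacement to tool axes
    return R.from_rotvec(o["orientation"]).inv().apply(np.array(X)-o["tcp_pos"])
E
python3 - <<'E'
from bench import r
from h import *
t,s=r.camera_info("top"),r.camera_info("side")
k=.64
P={"s1":((220,276),(306,490)),"s2":((262,286),(339,440)),"s3":((305,295),(369,390)),"nut":((472,318),(442,254)),
"post1":((478,276),(398,241)),"post2":((464,361),(489,266))}
for n,(a,b) in P.items():
    a=np.array(a)*k;b=np.array(b)*k
    print(n,tri([(t,a),(s,b)]).round(3))
for n,p,z in[("glue",(376,332),.12),("jar",(352,205),.085),("cap",(369,265),.018),("pinkNear",(366,294),.084),("washer",(277,321),.01)]: print(n,plane(t,np.array(p)*k,z).round(3))
o=r.get_obs();w=r.camera_info("wrist");print(w)
M=R.from_rotvec(o["orientation"]);print(M.as_matrix().round(3))
print("cam in tool",M.inv().apply(w["position"]-o["tcp_pos"]),(M.inv()*R.from_rotvec(w["rotation"])).as_matrix().round(3))
E
```

```text
s1 [0.61  0.3   0.071]
s2 [0.59  0.214 0.068]
s3 [0.57  0.125 0.074]
nut [ 0.525 -0.214  0.053]
post1 [ 0.613 -0.229  0.051]
post2 [ 0.436 -0.194  0.063]
glue [ 0.489 -0.021  0.12 ]
jar [0.759 0.031 0.085]
cap [ 0.648 -0.001  0.018]
pinkNear [0.571 0.001 0.084]
washer [0.529 0.194 0.01 ]
{'fov_y': 71.11690435077207, 'cx': 256.18836209407107, 'cy': 191.02468960465222, 'position': array([ 0.28978213, -0.61399438,  0.3727    ]), 'rotation': array([ 2.34288095, -1.67893765, -0.26085705])}
[[ 0.947  0.322 -0.001]
 [ 0.322 -0.947  0.002]
 [-0.    -0.002 -1.   ]]
cam in tool [ 7.66639349e-02 -7.76504911e-05 -1.42291609e-01] [[-0.001 -0.954 -0.301]
 [ 1.    -0.001 -0.   ]
 [-0.    -0.301  0.954]]
```

Emit:
play_rows(targets="-1 0.04 -0.03 0 0.12;-1 0.07 -0.05 0 0.24;-1 0.11 -0.08 0 0.36;-1 0.14 -0.1 0 0.48;-1 0.17 -0.12 0 0.52;-1 0.205 -0.145 0 0.52;-1 0.24 -0.17 0 0.52;-1 0.27 -0.19 0 0.52")

```text
clock: 0.77
tcp_pos: [0.4127, -0.3697, 0.2311]
orientation: [-3.127, 0.3, 0.001]
contact_force: [-0.1, -0.8, 0.9]
grip_width: 0.0856
gripper_force: 0.0
```

Run:
```python
from bench import r
from h import *
o=r.get_obs();print(o["clock"],o["tcp_pos"].round(4),totool(o,[.525,-.214,.23]).round(3),R.from_rotvec(o["orientation"]).as_matrix().round(3))
```

```text
0.7667 [ 0.4127 -0.3697  0.2311] [ 0.081 -0.174  0.001] [[ 0.982 -0.19  -0.   ]
 [-0.19  -0.982  0.001]
 [-0.    -0.    -1.   ]]
```

Emit:
play_rows(targets="-1 0.016 -0.035 0 0;-1 0.032 -0.07 0 0;-1 0.05 -0.105 0 0;-1 0.06 -0.13 0 0;-1 0.06 -0.13 0 0;-1 0.06 -0.13 0 0")

```text
clock: 1.27
tcp_pos: [0.4963, -0.2541, 0.2309]
orientation: [-3.127, 0.295, 0.001]
contact_force: [-0.4, -0.2, -0.3]
grip_width: 0.0853
gripper_force: 0.0
```

```bash
cat > snap.py <<'E'
import sys,pickle
from bench import r
from h import *
n=sys.argv[1]
w=r.camera_info("wrist");o=r.get_obs();im=r.grab_frame("wrist")[:,:,::-1].copy()
cv2.imwrite(f"pics/{n}.png",im);pickle.dump((w,o),open(f"pics/{n}.pkl","wb"))
print(n,o["clock"],o["tcp_pos"].round(4),np.abs(o["qvel"]).max().round(3))
E
python3 snap.py n1
```

```text
n1 1.2667 [ 0.4963 -0.2541  0.2309] 0.053
```

Emit:
play_rows(targets="-1 0.015 -0.03 0 0;-1 0.03 -0.06 0.01 0;-1 0.03 -0.09 0.02 0;-1 0.03 -0.1 0.03 0;-1 0.03 -0.1 0.03 0;-1 0.03 -0.1 0.03 0")

```text
clock: 1.82
tcp_pos: [0.5429, -0.1653, 0.2007]
orientation: [3.126, -0.303, -0.003]
contact_force: [-0.3, -1.5, 0.6]
grip_width: 0.0854
gripper_force: 0.0
```

```bash
python3 snap.py n2
python3 - <<'E'
import cv2,numpy as np
a,b=cv2.imread("pics/n1.png"),cv2.imread("pics/n2.png")
cv2.imwrite("pics/n12.png",cv2.resize(np.vstack([a,b]),(400,600),interpolation=cv2.INTER_AREA) if 0 else cv2.resize(np.hstack([a,b]),(800,300)))
E
```

```text
n2 1.8167 [ 0.5429 -0.1653  0.2007] 0.027
```

View pics/n12.png

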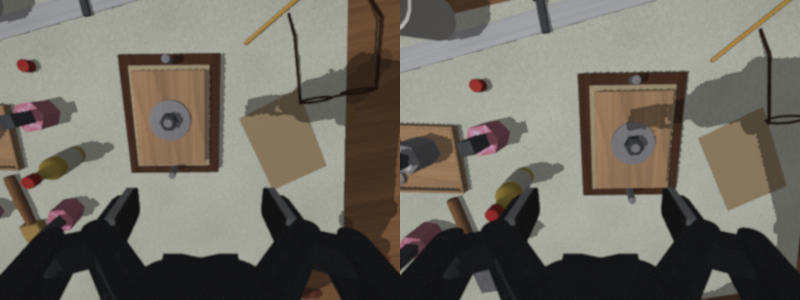

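Run:
```python
import cv2,numpy as np
a,b=cv2.imread("pics/n1.png"),cv2.imread("pics/n2.png")
c1=a[125:185,188:248];c2=b[155:215,270:330]
cv2.imwrite("pics/nc.png",cv2.resize(np.hstack([c1,c2]),None,fx=6.6,fy=6.6,interpolation=cv2.INTER_CUBIC))
```

```text
(no output)
```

View pics/nc.png

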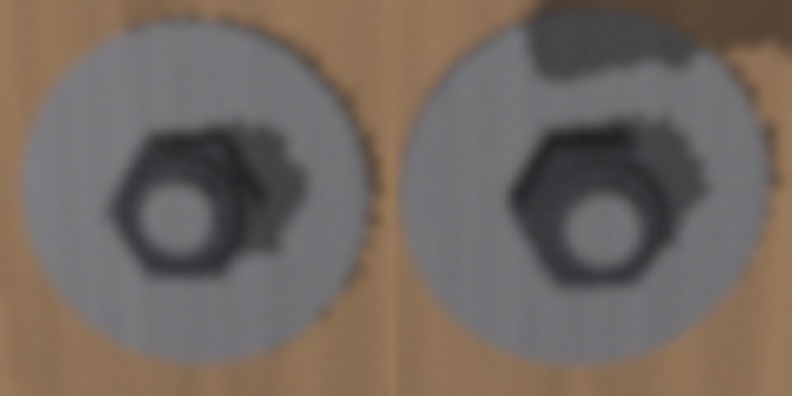

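Run:
```python
import pickle
from h import *
D={n:pickle.load(open(f"pics/{n}.pkl","rb")) for n in("n1","n2")}
q=lambda x,y,ox,oy:(ox+(x+.5)/6.6-.5,oy+(y+.5)/6.6-.5)
st=[q(178,218,188,125),q(206,230,270,155)];ws=[q(196,191,188,125),q(189,186.5,270,155)]
w=[D["n1"][0],D["n2"][0]]
print("stud",tri(list(zip(w,st))).round(4),"washer",tri(list(zip(w,ws))).round(4))
for i in 0,1: print(plane(w[i],st[i],.069).round(4),plane(w[i],ws[i],.048).round(4))
for n,(x0,y0) in(("n1",(188,125)),("n2",(270,155))):
    im=cv2.imread(f"pics/{n}.png");c=D[n][0]
    g=cv2.GaussianBlur(cv2.cvtColor(im,6),(3,3),0)[y0:y0+60,x0:x0+60].astype(int)
    # bottom edge subpixel: per column last crossing of level 80 downwards
    s=st[0] if n=="n1" else st[1]; pts=[]
    for u in range(int(s[0])-4,int(s[0])+5):
        col=g[:,u-x0];v=int(s[1])-y0+14
        while v>0 and col[v]>80: v-=1
        pts.append((u,y0+v+(80-col[v])/(col[v+1]-col[v])))
    W=np.array([plane(c,p,.06)for p in pts]);k=np.polyfit(W[:,1],W[:,0],1)
    print(n,np.round([p[1] for p in pts],1),"edge yaw deg",-np.degrees(np.arctan(k[0])))
R0=[R.from_rotvec(D[n][1]["orientation"]).as_matrix()[:2,0] for n in D];print([np.degrees(np.arctan2(a[1],a[0])) for a in R0])
```

```text
stud [ 0.5251 -0.2108  0.0677] washer [ 0.5263 -0.2113  0.0466]
[ 0.5254 -0.2111  0.069 ] [ 0.5265 -0.2115  0.048 ]
[ 0.5255 -0.2105  0.069 ] [ 0.5267 -0.2111  0.048 ]
n1 [165.4 165.9 166.1 166.2 166.2 166.3 166.3 166.3 166.3] edge yaw deg -16.334499596374723
n2 [197.8 197.8 197.8 197.8 197.6 197.6 197.5 197.5 197.4] edge yaw deg -7.899165466302919
[np.float64(-10.762976724916621), np.float64(-11.086492427139564)]
```

Emit:
play_rows(targets="-1 -0.005 -0.04 -0.01 0.035;-1 -0.01 -0.08 -0.02 0.035;-1 -0.015 -0.12 -0.03 0.035;-1 -0.02 -0.16 -0.04 0.035;-1 -0.025 -0.2 -0.05 0.035;-1 -0.03 -0.24 -0.05 0.035;-1 -0.035 -0.28 -0.05 0.035;-1 -0.04 -0.31 -0.05 0.035")

```text
clock: 2.53
tcp_pos: [0.565, 0.1493, 0.2526]
orientation: [-3.12, 0.359, -0.004]
contact_force: [1.0, -0.6, 0.9]
grip_width: 0.0854
gripper_force: 0.0
```

Emit:
play_rows(targets="-1 0 0 0 0;-1 0 0 0 0")

```text
clock: 2.7
tcp_pos: [0.5646, 0.1481, 0.2519]
orientation: [-3.121, 0.355, -0.002]
contact_force: [0.4, -0.6, 0.5]
grip_width: 0.0851
gripper_force: 0.0
```

```bash
python3 snap.py t1
```

```text
t1 2.7 [0.5646 0.1481 0.2519] 0.051
```

Emit:
play_rows(targets="-1 0 -0.03 0 0;-1 0 -0.06 0 0;-1 0 -0.08 0 0;-1 0 -0.09 0 0;-1 0 -0.09 0 0;-1 0 -0.09 0 0")

```text
clock: 3.25
tcp_pos: [0.5849, 0.2333, 0.2511]
orientation: [3.119, -0.36, 0.0]
contact_force: [-0.8, -0.7, -0.2]
grip_width: 0.0857
gripper_force: 0.0
```

```bash
python3 snap.py t2
python3 - <<'E'
import cv2,numpy as np
a,b=cv2.imread("pics/t1.png"),cv2.imread("pics/t2.png")
cv2.imwrite("pics/t12.png",np.hstack([cv2.resize(x[:290,56:456],(400*1,290)) for x in(a,b)]))
E
```

```text
t2 3.25 [0.5849 0.2333 0.2511] 0.014
```

View pics/t12.png

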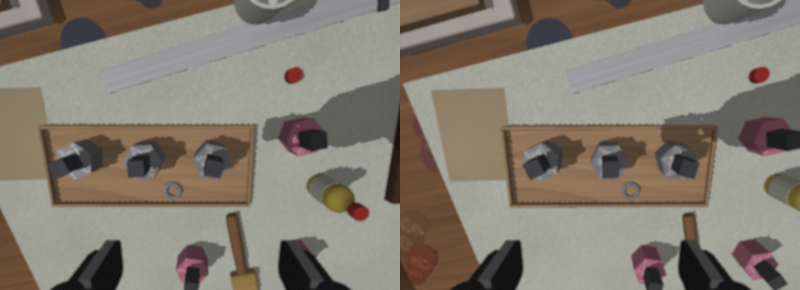

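Run:
```python
import cv2,numpy as np
a,b=cv2.imread("pics/t1.png"),cv2.imread("pics/t2.png")
f=lambda x:cv2.convertScaleAbs(cv2.resize(x,None,fx=4,fy=4,interpolation=cv2.INTER_CUBIC),alpha=2)
cv2.imwrite("pics/tc.png",np.vstack([f(a[128:192,96:296]),f(b[128:192,168:368])]))
```

```text
(no output)
```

View pics/tc.png

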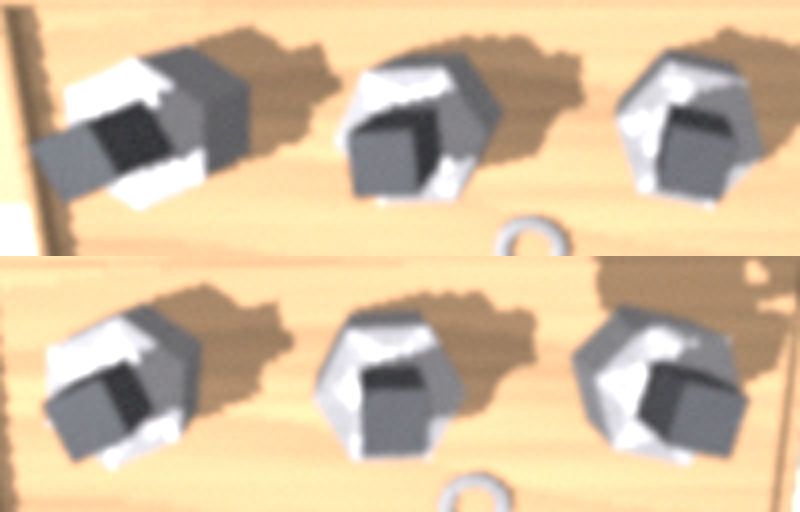

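Run:
```python
import pickle
from h import *
D=[pickle.load(open(f"pics/{n}.pkl","rb"))[0] for n in("t1","t2")]
K={"s1":([(33,148),(92,125),(122,172),(68,203)],[(45,405),(103,375),(130,435),(75,462)]),
"s2":([(350,140),(415,133),(418,198),(352,200)],[(362,390),(427,388),(430,458),(363,458)]),
"s3":([(668,130),(735,137),(718,203),(657,190)],[(688,378),(748,402),(730,458),(667,442)])}
off=[(96,128),(168,64)]
for n,v in K.items():
    px=[(np.array(c)+.5)/4-.5+off[i] for i,c in enumerate(v)]
    X=tri([(D[i],px[i].mean(0)) for i in(0,1)]);out=[]
    for i in(0,1):
        W=np.array([plane(D[i],p,X[2])[:2] for p in px[i]])
        e=[W[1]-W[0],W[2]-W[3],-(W[2]-W[1])[[1,0]]*[-1,1]*-1,-(W[3]-W[0])[[1,0]]*[-1,1]*-1]
        a=[np.degrees(np.arctan2(x[1],x[0]))%90 for x in e]
        out.append((np.round(a,1),W.mean(0).round(4),np.round([np.linalg.norm(x)*1e3 for x in e],1)))
    print(n,X.round(4),*out,sep="\n  ")
```

```text
s1
  [0.6096 0.3069 0.0864]
  (array([ 7.3, 15.4, 12.5, 11.5]), array([0.6092, 0.307 ]), array([19.5, 19.7, 15.4, 18.2]))
  (array([13.5, 12.8,  7.4, 10.1]), array([0.6097, 0.3069]), array([19.6, 18.7, 19. , 18.7]))
s2
  [0.5882 0.2198 0.0884]
  (array([83.2, 78.8, 75.9, 74.2]), array([0.5878, 0.22  ]), array([19. , 19.5, 19.3, 17.9]))
  (array([78.6, 76.8, 80.4, 77.7]), array([0.5884, 0.2198]), array([18.7, 19.7, 20.8, 20.2]))
s3
  [0.5688 0.1315 0.0895]
  (array([70.9, 64.6, 64.1, 67.1]), array([0.5685, 0.1316]), array([19.4, 18.3, 20.1, 18. ]))
  (array([55.5, 62.5, 65.1, 63.7]), array([0.569 , 0.1315]), array([19.2, 19.5, 17. , 19.3]))
```

Picked the three grey sockets standing in the tray (stem tops in t2 around (189,168), (266,168) and (345,168)). The enlarged crop confirms they are steel-grey, while the look-alikes are pink and outside the tray. I'll start with the right one, s3.

```bash
cat > go.py <<'E'
import sys
from bench import r
from h import *
x,y,z,a=map(float,sys.argv[1:5]); o=r.get_obs()
M=R.from_rotvec(o["orientation"]).as_matrix();yaw=np.degrees(np.arctan2(M[1,0],M[0,0]))
print("t",round(o["clock"],2),"tcp",o["tcp_pos"].round(4),"yaw",yaw.round(2),"tilt",np.degrees(np.arccos(-M[2,2])).round(2))
print("shift",totool(o,[x,y,z]).round(4),"spin",np.radians(yaw-a).round(3))
print("F",o["contact_force"].round(2),"M",o["moment"].round(3),"w",o["grip_width"].round(4),"g",o["gripper_force"],"q",o["joints"].round(2))
E
python3 go.py .5688 .1315 .12 -25.5
```

```text
t 3.3 tcp [0.5849 0.2327 0.2512] yaw -13.21 tilt 0.11
shift [0.0074 0.102  0.1314] spin 0.214Traceback (most recent call last):
  File "go.py", line 8, in <module>
    print("F",o["contact_force"].round(2),"M",o["moment"].round(3),"w",o["grip_width"].round(4),"g",o["gripper_force"],"q",o["joints"].round(2))
                                                                       ^^^^^^^^^^^^^^^^^^^^^
AttributeError: 'float' object has no attribute 'round'
```

Emit:
play_rows(targets="-1 0 0.035 0.02 0.1;-1 0 0.07 0.04 0.214;-1 0.007 0.102 0.06 0.214;-1 0.007 0.102 0.1 0.214;-1 0.007 0.102 0.13 0.214;-1 0.007 0.102 0.13 0.214;-1 0.007 0.102 0.13 0.214", squeeze=60)

```text
clock: 3.88
tcp_pos: [0.5672, 0.1328, 0.1207]
orientation: [3.062, -0.69, -0.004]
contact_force: [1.4, 0.4, 1.2]
grip_width: 0.0853
gripper_force: 0.0
```

```bash
sed -i 's/o\["grip_width"\].round(4)/round(o["grip_width"],4)/' go.py; python3 go.py .5688 .1315 .054 -25.5
```

```text
t 3.88 tcp [0.5672 0.1328 0.1207] yaw -25.4 tilt 0.2
shift [0.0021 0.0003 0.0667] spin 0.002
F [1.39 0.4  1.18] M [0.022 0.029 0.013] w 0.0853 g 0.0 q [-0.19  0.46 -0.19  1.87  0.12  0.83 -2.45]
```

Emit:
play_rows(targets="-1 0.002 0 0.03 0;-1 0.002 0 0.055 0;-1 0.002 0 0.067 0;-1 0.002 0 0.067 0;1 0.002 0 0.067 0;1 0.002 0 0.067 0;1 0.002 0 0.067 0;1 0.002 0 0.067 0")

```text
clock: 4.55
tcp_pos: [0.571, 0.1344, 0.0558]
orientation: [-3.064, 0.687, -0.003]
contact_force: [0.1, -0.9, -0.8]
grip_width: 0.0385
gripper_force: 0.0
```

Emit:
play_rows(targets="1 0 0 0 0;1 0 0 0 0;1 0 0 0 0;1 0 0 0 0;1 0 0 0 0;1 0 0 0 0")

```text
clock: 5.05
tcp_pos: [0.5702, 0.1338, 0.0549]
orientation: [3.065, -0.688, 0.001]
contact_force: [-1.4, -2.0, 5.6]
grip_width: 0.0194
gripper_force: 62.8
```

```bash
python3 go.py .5688 .1315 .054 -25.5
```

```text
t 5.05 tcp [0.5702 0.1338 0.0549] yaw -25.3 tilt 0.03
shift [-0.0003  0.0027  0.0009] spin 0.004
F [-1.4  -1.98  5.63] M [-0.341  0.33   0.001] w 0.0194 g 62.76551127433777 q [-0.2   0.56 -0.18  1.9   0.15  0.7  -2.48]
```

Emit:
play_rows(targets="1 0 0 -0.02 0;1 0 0 -0.06 0;1 0 0 -0.1 0;1 0 0 -0.14 0;1 0 0 -0.155 0;1 0 0 -0.155 0")

```text
clock: 5.55
tcp_pos: [0.5723, 0.1351, 0.2137]
orientation: [-3.062, 0.687, -0.011]
contact_force: [0.2, -0.0, -5.2]
grip_width: 0.0191
gripper_force: 61.8
```

```bash
python3 go.py .526 -.211 .21 -10.8
```

```text
t 5.55 tcp [0.5723 0.1351 0.2137] yaw -25.28 tilt 0.45
shift [0.1059 0.3328 0.0025] spin -0.253
F [ 0.19 -0.04 -5.17] M [ 0.012 -0.048  0.006] w 0.0191 g 61.84256672859192 q [-0.18  0.36 -0.2   1.78  0.08  1.   -2.43]
```

Emit:
play_rows(targets="1 0.01 0.032 0 -0.05;1 0.021 0.066 0 -0.1;1 0.033 0.105 0 -0.15;1 0.045 0.143 0 -0.2;1 0.057 0.181 0 -0.253;1 0.07 0.22 0 -0.253;1 0.082 0.258 0 -0.253;1 0.094 0.296 0 -0.253")

```text
clock: 6.22
tcp_pos: [0.5265, -0.1753, 0.2069]
orientation: [-3.127, 0.295, 0.006]
contact_force: [1.3, -0.2, -3.7]
grip_width: 0.0195
gripper_force: 61.6
```

Emit:
play_rows(targets="1 0.003 0.012 0 0;1 0.003 0.022 0 0;1 0.003 0.03 0 0;1 0.003 0.034 0 0;1 0.003 0.034 0 0;1 0.003 0.034 0 0")

```text
clock: 6.72
tcp_pos: [0.5253, -0.206, 0.2089]
orientation: [-3.127, 0.292, 0.001]
contact_force: [-0.1, -0.1, -3.5]
grip_width: 0.0193
gripper_force: 61.7
```

```bash
python3 go.py .526 -.211 .14 -10.8
```

```text
t 6.72 tcp [ 0.5253 -0.206   0.2089] yaw -10.67 tilt 0.05
shift [0.0016 0.0048 0.0689] spin 0.002
F [-0.14 -0.15 -3.45] M [-0.017  0.032  0.043] w 0.0193 g 61.712257862091064 q [ 0.35  0.32 -0.11  1.84  0.04  0.98 -1.53]
```

Emit:
play_rows(targets="1 0.002 0.005 0.03 0;1 0.002 0.005 0.06 0;1 0.002 0.005 0.075 0;1 0.002 0.005 0.075 0;1 0.002 0.005 0.075 0;1 0.002 0.005 0.075 0")

```text
clock: 7.22
tcp_pos: [0.5275, -0.2123, 0.1356]
orientation: [3.128, -0.293, 0.003]
contact_force: [-0.1, 0.6, -3.0]
grip_width: 0.0195
gripper_force: 61.5
```

```bash
python3 go.py .526 -.211 .12 -10.8; python3 snap.py h1
python3 - <<'E'
import cv2,numpy as np
from bench import r
a=cv2.imread("pics/h1.png");s=r.grab_frame("side")[:,:,::-1];t=r.grab_frame("top")[:,:,::-1]
cv2.imwrite("pics/s1.png",s)
f=lambda x:cv2.resize(x,(400,400),interpolation=cv2.INTER_CUBIC)
cv2.imwrite("pics/h1c.png",np.hstack([f(a[130:290,170:330]),f(s[130:190,250:310])]))
E
```

```text
t 7.22 tcp [ 0.5275 -0.2123  0.1356] yaw -10.71 tilt 0.13
shift [-0.0017 -0.001   0.0156] spin 0.002
F [-0.14  0.6  -3.  ] M [-0.007 -0.094  0.007] w 0.0195 g 61.462687253952026 q [ 0.36  0.42 -0.1   1.9   0.06  0.83 -1.54]
h1 7.2167 [ 0.5275 -0.2123  0.1356] 0.014
```

View pics/h1c.png

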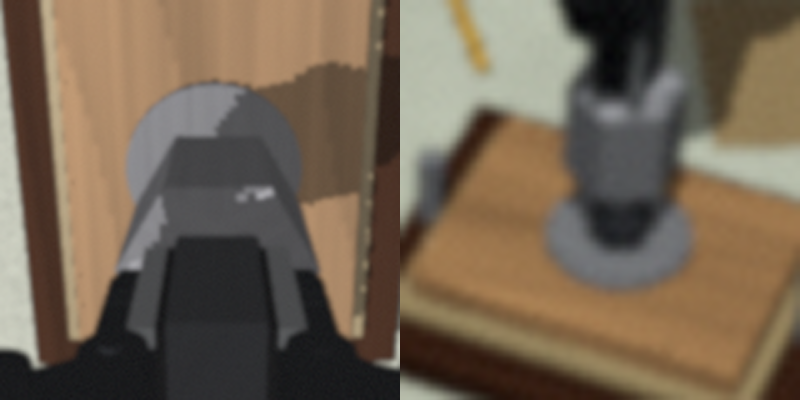

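The wrist crop shows the held socket's lower front edge at crop (172–268,137), which is full-image about (239–277,185), over the washer. The side crop shows it directly above the nut.

Run:
```python
import pickle
from h import *
w,o=pickle.load(open("pics/h1.pkl","rb"))
for y,xs,dz in((137,(172,268),-.050),(187,(163,283),-.006)):
    for x in xs:
        X=plane(w,((x+.5)/2.5-.5+170,(y+.5)/2.5-.5+130),o["tcp_pos"][2]+dz)
        print(totool(o,X).round(4))
# washer edges vs. nut: washer left/right at row ~ widest (127,150)-(301,150), top (213,82)
for p in((127,150),(301,150),(213,82)):
    X=plane(w,((p[0]+.5)/2.5-.5+170,(p[1]+.5)/2.5-.5+130),.048);print("washer",X.round(4),totool(o,X).round(4))
```

```text
[ 0.021  -0.0131  0.05  ]
[0.021  0.0155 0.05  ]
[ 0.0215 -0.0124  0.006 ]
[0.0215 0.0158 0.006 ]
washer [ 0.5388 -0.1819  0.048 ] [ 0.0053 -0.0319  0.0876]
washer [ 0.5272 -0.2432  0.048 ] [0.0053 0.0305 0.0876]
washer [ 0.5574 -0.2169  0.048 ] [ 0.03   -0.001   0.0877]
```

Emit:
play_rows(targets="1 -0.001 -0.002 0.005 0;1 -0.001 -0.002 0.01 0;1 -0.001 -0.002 0.015 0;1 -0.001 -0.002 0.02 0;1 -0.001 -0.002 0.024 0;1 -0.001 -0.002 0.027 0;1 -0.001 -0.002 0.03 0;1 -0.001 -0.002 0.03 0")

```text
clock: 8.03
tcp_pos: [0.5329, -0.2125, 0.1118]
orientation: [3.125, -0.295, 0.024]
contact_force: [-1.9, 1.2, 40.4]
grip_width: 0.019
gripper_force: 71.1
```

```bash
python3 go.py .526 -.211 .098 -10.8
```

```text
t 8.03 tcp [ 0.5329 -0.2125  0.1118] yaw -10.79 tilt 0.9
shift [-0.0073 -0.0002  0.0137] spin 0.0
F [-1.9   1.19 40.35] M [0.544 0.721 0.09 ] w 0.019 g 71.14520072937012 q [ 0.35  0.45 -0.1   1.91  0.06  0.77 -1.55]
```

Emit:
play_rows(targets="1 0 0 -0.006 0;1 0 0 -0.009 0;1 0 0 -0.009 0;1 0 0 -0.009 0")

```text
clock: 8.37
tcp_pos: [0.5279, -0.2114, 0.1147]
orientation: [3.127, -0.295, 0.008]
contact_force: [1.9, -1.2, 10.5]
grip_width: 0.019
gripper_force: 66.7
```

```bash
python3 go.py .526 -.211 .098 -10.8
```

```text
t 8.37 tcp [ 0.5279 -0.2114  0.1147] yaw -10.79 tilt 0.29
shift [-0.002  -0.      0.0167] spin 0.0
F [ 1.88 -1.2  10.52] M [-0.165 -0.738 -0.017] w 0.019 g 66.65429592132568 q [ 0.35  0.44 -0.1   1.91  0.06  0.78 -1.54]
```

Emit:
play_rows(targets="1 -0.002 0 0.002 0;1 -0.003 0 0.003 0;1 -0.003 -0.002 0.003 0;1 -0.001 -0.003 0.003 0;1 0.001 -0.002 0.003 0;1 0.001 0.002 0.003 0;1 -0.001 0.003 0.003 0;1 -0.003 0.002 0.003 0")

```text
clock: 9.03
tcp_pos: [0.5275, -0.2116, 0.1144]
orientation: [-3.127, 0.294, -0.017]
contact_force: [4.2, 2.0, 23.6]
grip_width: 0.0195
gripper_force: 68.6
```

```bash
python3 go.py .526 -.211 .098 -10.8
```

```text
t 9.03 tcp [ 0.5275 -0.2116  0.1144] yaw -10.73 tilt 0.61
shift [-0.0018 -0.0003  0.0164] spin 0.001
F [ 4.16  2.04 23.64] M [ 0.384 -1.493 -0.05 ] w 0.0195 g 68.6413836479187 q [ 0.36  0.44 -0.11  1.92  0.06  0.77 -1.54]
```

Emit:
play_rows(targets="1 0.002 -0.002 0 0.1;1 0.002 -0.002 0 0.17;1 0.001 -0.004 0 0;1 0.003 -0.004 0 0;1 0.004 -0.001 0 -0.1;1 0.002 -0.002 0 -0.17;1 0.002 -0.002 0 -0.08;1 0.002 -0.002 0 0")

```text
clock: 9.7
tcp_pos: [0.5296, -0.2118, 0.114]
orientation: [3.126, -0.301, 0.017]
contact_force: [4.3, -0.9, 22.0]
grip_width: 0.0196
gripper_force: 68.6
```

```bash
python3 go.py .526 -.211 .098 -10.8
```

```text
t 9.7 tcp [ 0.5296 -0.2118  0.114 ] yaw -10.99 tilt 0.63
shift [-0.0039 -0.0001  0.016 ] spin -0.003
F [ 4.3  -0.94 22.04] M [-0.125 -0.981  0.056] w 0.0196 g 68.57667803764343 q [ 0.35  0.44 -0.1   1.92  0.06  0.77 -1.55]
```

Height stays at 0.114 (bottom about 0.064, on the nut's top) across the search, so s3 behaves as the 19 mm one. I'll return it.

Emit:
play_rows(targets="1 0 0 -0.03 0;1 0 0 -0.06 0;1 0 0 -0.1 0;1 0 0 -0.1 0")

```text
clock: 10.03
tcp_pos: [0.5271, -0.2116, 0.2159]
orientation: [3.126, -0.296, 0.012]
contact_force: [1.1, -0.8, -2.8]
grip_width: 0.0187
gripper_force: 65.1
```

```bash
python3 go.py .5702 .1338 .21 -25.3
```

```text
t 10.03 tcp [ 0.5271 -0.2116  0.2159] yaw -10.81 tilt 0.44
shift [-0.0225 -0.3473  0.0054] spin 0.253
F [ 1.06 -0.78 -2.78] M [-0.052 -0.227 -0.025] w 0.0187 g 65.06564140319824 q [ 0.36  0.32 -0.11  1.83  0.04  0.99 -1.53]
```

Emit:
play_rows(targets="1 -0.002 -0.035 0 0;1 -0.005 -0.075 0 0.05;1 -0.007 -0.115 0 0.1;1 -0.01 -0.155 0 0.15;1 -0.012 -0.195 0 0.2;1 -0.015 -0.235 0 0.253;1 -0.018 -0.275 0 0.253;1 -0.02 -0.31 0 0.253")

```text
clock: 10.7
tcp_pos: [0.561, 0.1002, 0.208]
orientation: [3.064, -0.685, -0.007]
contact_force: [0.5, 1.1, -3.0]
grip_width: 0.0195
gripper_force: 64.8
```

Emit:
play_rows(targets="1 0.006 -0.02 0.02 0;1 0.006 -0.037 0.05 0;1 0.006 -0.037 0.085 0;1 0.006 -0.037 0.12 0;1 0.006 -0.037 0.13 0;1 0.006 -0.037 0.13 0;1 0.006 -0.037 0.13 0")

```text
clock: 11.28
tcp_pos: [0.5836, 0.1281, 0.0799]
orientation: [3.064, -0.688, -0.003]
contact_force: [0.4, 0.2, -2.0]
grip_width: 0.0193
gripper_force: 64.7
```

```bash
python3 go.py .5702 .1338 .056 -25.3
```

```text
t 11.28 tcp [0.5836 0.1281 0.0799] yaw -25.31 tilt 0.12
shift [-0.0145  0.0006  0.0239] spin -0.0
F [ 0.36  0.17 -1.98] M [ 0.011 -0.035 -0.06 ] w 0.0193 g 64.67411398887634 q [-0.18  0.54 -0.19  1.85  0.14  0.76 -2.45]
```

Emit:
play_rows(targets="1 -0.014 0 0.005 0;1 -0.014 0 0.012 0;1 -0.014 0 0.018 0;1 -0.014 0 0.021 0;1 -0.014 0 0.023 0;1 -0.014 0 0.0245 0;1 -0.014 0 0.025 0;1 -0.014 0 0.025 0")

```text
clock: 11.95
tcp_pos: [0.5717, 0.1344, 0.0553]
orientation: [3.065, -0.688, 0.0]
contact_force: [-1.0, -0.1, -3.7]
grip_width: 0.0191
gripper_force: 64.9
```

```bash
python3 go.py .5702 .1338 .056 -25.3
```

```text
t 11.95 tcp [0.5717 0.1344 0.0553] yaw -25.3 tilt 0.01
shift [-0.0011  0.0012 -0.0007] spin 0.0
F [-0.99 -0.14 -3.73] M [0.019 0.003 0.012] w 0.0191 g 64.86594557762146 q [-0.2   0.56 -0.18  1.89  0.15  0.7  -2.48]
```

Emit:
play_rows(targets="1 0 0 0.001 0;1 0 0 0.002 0;1 0 0 0.002 0")

```text
clock: 12.2
tcp_pos: [0.572, 0.1346, 0.0547]
orientation: [-3.065, 0.688, -0.001]
contact_force: [-3.1, -1.4, 7.7]
grip_width: 0.019
gripper_force: 66.5
```

```bash
python3 go.py .5702 .1338 .056 -25.3
```

```text
t 12.2 tcp [0.572  0.1346 0.0547] yaw -25.3 tilt 0.05
shift [-0.0013  0.0015 -0.0013] spin 0.0
F [-3.12 -1.35  7.74] M [-0.368  0.799 -0.023] w 0.019 g 66.48861765861511 q [-0.2   0.56 -0.18  1.89  0.15  0.7  -2.48]
```

Emit:
play_rows(targets="-1 0 0 0 0;-1 0 0 0 0;-1 0 0 0 0;-1 0 0 0 0;-1 0 0 -0.03 0;-1 0 0 -0.06 0;-1 0 0 -0.065 0;-1 0 0 -0.065 0")

```text
clock: 12.87
tcp_pos: [0.5734, 0.1351, 0.1208]
orientation: [-3.063, 0.687, -0.007]
contact_force: [-0.4, -1.0, -0.2]
grip_width: 0.0853
gripper_force: 0.0
```

```bash
python3 go.py .5882 .2198 .12 -12
```

```text
t 12.87 tcp [0.5734 0.1351 0.1208] yaw -25.29 tilt 0.3
shift [-0.0228 -0.0829  0.001 ] spin -0.232
F [-0.39 -0.97 -0.24] M [ 0.002  0.065 -0.005] w 0.0853 g 0.0 q [-0.19  0.47 -0.2   1.86  0.12  0.82 -2.46]
```

Emit:
play_rows(targets="-1 -0.01 -0.035 0 -0.1;-1 -0.018 -0.066 0 -0.2;-1 -0.023 -0.083 0 -0.232;-1 -0.023 -0.083 0 -0.232;-1 -0.023 -0.083 0 -0.232")

```text
clock: 13.28
tcp_pos: [0.5853, 0.2202, 0.117]
orientation: [3.124, -0.327, -0.003]
contact_force: [0.6, -0.9, -0.6]
grip_width: 0.0856
gripper_force: 0.0
```

```bash
python3 go.py .5882 .2198 .055 -12
```

```text
t 13.28 tcp [0.5853 0.2202 0.117 ] yaw -11.94 tilt 0.12
shift [ 0.0031 -0.0003  0.062 ] spin 0.001
F [ 0.58 -0.86 -0.58] M [-0.05   0.011 -0.023] w 0.0856 g 0.0 q [-0.27  0.53 -0.26  1.76  0.17  0.87 -2.38]
```

Emit:
play_rows(targets="-1 0.002 0 0.03 0;-1 0.002 0 0.055 0;-1 0.002 0 0.062 0;-1 0.002 0 0.062 0;1 0.002 0 0.062 0;1 0.002 0 0.062 0;1 0.002 0 0.062 0;1 0.002 0 0.062 0")

```text
clock: 13.95
tcp_pos: [0.589, 0.2193, 0.0577]
orientation: [-3.123, 0.328, -0.003]
contact_force: [0.1, 0.5, -0.4]
grip_width: 0.0387
gripper_force: 0.0
```

Emit:
play_rows(targets="1 0 0 0 0;1 0 0 0 0;1 0 0 0 0;1 0 0 0 0;1 0 0 0 0")

```text
clock: 14.37
tcp_pos: [0.5886, 0.2193, 0.0572]
orientation: [-3.124, 0.328, -0.002]
contact_force: [-1.7, 0.4, 6.6]
grip_width: 0.0196
gripper_force: 59.4
```

```bash
python3 go.py .5882 .2198 .055 -12
```

```text
t 14.37 tcp [0.5886 0.2193 0.0572] yaw -11.99 tilt 0.07
shift [-0.0005 -0.0004  0.0022] spin 0.0
F [-1.69  0.37  6.6 ] M [-0.197  0.27  -0.094] w 0.0196 g 59.388583302497864 q [-0.28  0.61 -0.24  1.79  0.2   0.76 -2.4 ]
```

Emit:
play_rows(targets="1 0 0 -0.02 0;1 0 0 -0.06 0;1 0 0 -0.1 0;1 0 0 -0.14 0;1 0 0 -0.155 0;1 0 0 -0.155 0")

```text
clock: 14.87
tcp_pos: [0.5902, 0.22, 0.2157]
orientation: [-3.121, 0.328, -0.01]
contact_force: [0.7, -0.1, -3.8]
grip_width: 0.0191
gripper_force: 59.8
```

```bash
python3 go.py .5265 -.211 .21 -10.8
```

```text
t 14.87 tcp [0.5902 0.22   0.2157] yaw -12.0 tilt 0.44
shift [0.0273 0.4349 0.004 ] spin -0.021
F [ 0.74 -0.08 -3.82] M [ 0.019 -0.066 -0.042] w 0.0191 g 59.75907325744629 q [-0.25  0.43 -0.27  1.68  0.13  1.05 -2.35]
```

Emit:
play_rows(targets="1 0.002 0.03 0 -0.021;1 0.005 0.07 0 -0.021;1 0.007 0.11 0 -0.021;1 0.01 0.15 0 -0.021;1 0.012 0.19 0 -0.021;1 0.015 0.23 0 -0.021;1 0.018 0.27 0 -0.021;1 0.02 0.31 0 -0.021")

```text
clock: 15.53
tcp_pos: [0.541, -0.0903, 0.2086]
orientation: [3.127, -0.295, -0.007]
contact_force: [1.4, -1.0, -3.7]
grip_width: 0.0191
gripper_force: 60.0
```

```bash
python3 go.py .5265 -.211 .14 -10.8
```

```text
t 15.53 tcp [ 0.541  -0.0903  0.2086] yaw -10.78 tilt 0.25
shift [0.0087 0.1212 0.0687] spin 0.0
F [ 1.41 -1.05 -3.71] M [-0.048 -0.005  0.019] w 0.0191 g 60.00429332256317 q [ 0.2   0.3  -0.18  1.87  0.07  0.98 -1.77]
```

Emit:
play_rows(targets="1 0.003 0.04 0 0;1 0.006 0.08 0 0;1 0.007 0.11 0.01 0;1 0.007 0.124 0.04 0;1 0.007 0.124 0.068 0;1 0.007 0.124 0.068 0;1 0.007 0.124 0.068 0;1 0.007 0.124 0.068 0")

```text
clock: 16.2
tcp_pos: [0.5272, -0.2104, 0.1433]
orientation: [-3.127, 0.293, 0.001]
contact_force: [0.6, -0.1, -3.6]
grip_width: 0.0189
gripper_force: 60.0
```

```bash
python3 go.py .526 -.211 .118 -10.8; python3 snap.py h2
python3 - <<'E'
import cv2
from h import *
import pickle
w,o=pickle.load(open("pics/h2.pkl","rb"))
im=cv2.imread("pics/h2.png")
cv2.imwrite("pics/h2c.png",cv2.resize(im[120:280,170:330],(600,600),interpolation=cv2.INTER_CUBIC))
E
```

```text
t 16.2 tcp [ 0.5272 -0.2104  0.1433] yaw -10.7 tilt 0.06
shift [-0.0011  0.0008  0.0253] spin 0.002
F [ 0.58 -0.06 -3.61] M [ 0.012 -0.023  0.068] w 0.0189 g 59.97404158115387 q [ 0.37  0.41 -0.12  1.89  0.06  0.85 -1.55]
h2 16.2 [ 0.5272 -0.2104  0.1433] 0.026
```

View pics/h2c.png

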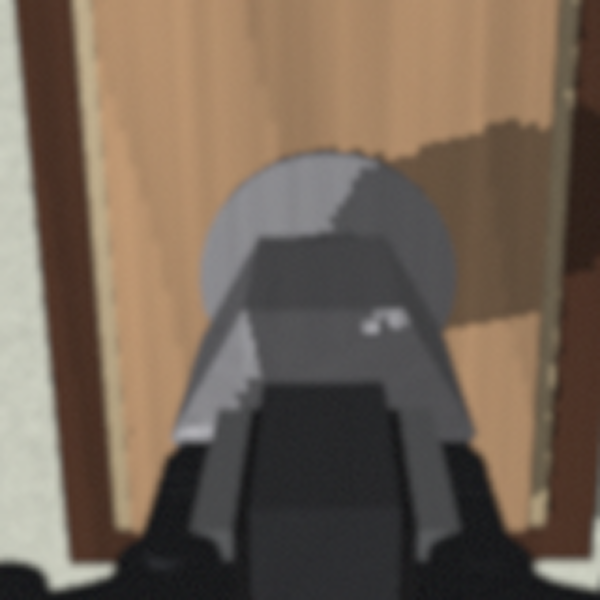

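The crop shows the held socket's lower front edge at (258–390,237), and the washer's left, right and top edges at x 201, x 457 and y 152.

Run:
```python
import pickle
from h import *
w,o=pickle.load(open("pics/h2.pkl","rb"))
T=lambda p,z:totool(o,plane(w,((p[0]+.5)/3.75-.5+170,(p[1]+.5)/3.75-.5+120),z)).round(4)
for p in((258,238),(390,236)):print("edge",T(p,o["tcp_pos"][2]-.052))
for p in((201,268),(457,268),(330,152)):print("washer",T(p,.048))
```

```text
edge [ 0.0216 -0.0133  0.052 ]
edge [0.022  0.0132 0.052 ]
washer [ 0.0016 -0.0305  0.0953]
washer [0.0015 0.0328 0.0953]
washer [0.0306 0.0014 0.0953]
```

Emit:
play_rows(targets="1 -0.0014 0.001 0.01 0;1 -0.0014 0.001 0.018 0;1 -0.0014 0.001 0.022 0;1 -0.0014 0.001 0.025 0;1 -0.0014 0.001 0.028 0;1 -0.0014 0.001 0.031 0;1 -0.0014 0.001 0.033 0;1 -0.0014 0.001 0.033 0")

```text
clock: 16.92
tcp_pos: [0.5252, -0.2122, 0.1099]
orientation: [-3.128, 0.295, 0.001]
contact_force: [-0.4, 0.2, -3.8]
grip_width: 0.0191
gripper_force: 60.2
```

```bash
python3 go.py .526 -.211 .1 -10.8
```

```text
t 16.92 tcp [ 0.5252 -0.2122  0.1099] yaw -10.78 tilt 0.04
shift [ 0.0006 -0.0013  0.0099] spin 0.0
F [-0.37  0.18 -3.78] M [ 0.031 -0.055  0.028] w 0.0191 g 60.1712965965271 q [ 0.37  0.45 -0.12  1.92  0.07  0.78 -1.55]
```

Emit:
play_rows(targets="1 0 0 0.004 0;1 0 0 0.007 0;1 0 0 0.009 0;1 0 0 0.0105 0;1 0 0 0.012 0;1 0 0 0.012 0")

```text
clock: 17.42
tcp_pos: [0.5255, -0.2121, 0.1001]
orientation: [3.128, -0.295, -0.0]
contact_force: [-6.2, 3.8, 14.3]
grip_width: 0.0191
gripper_force: 62.4
```

```bash
python3 go.py .526 -.211 .1 -10.8
```

```text
t 17.42 tcp [ 0.5255 -0.2121  0.1001] yaw -10.79 tilt 0.01
shift [ 0.0003 -0.0012  0.0001] spin 0.0
F [-6.19  3.82 14.26] M [ 0.466  1.58  -0.033] w 0.0191 g 62.39436864852905 q [ 0.37  0.46 -0.12  1.92  0.08  0.76 -1.55]
```

Emit:
play_rows(targets="1 0 0 -0.001 0;1 0 0 -0.001 0.1;1 0 0 -0.001 0.2;1 0 0 -0.001 0.3;1 0 0 -0.001 0.4;1 0 0 -0.001 0.4;1 0 0 -0.001 0.4")

```text
clock: 18.0
tcp_pos: [0.5263, -0.2129, 0.1001]
orientation: [3.007, -0.906, 0.003]
contact_force: [0.4, -2.1, 5.0]
grip_width: 0.0193
gripper_force: 61.3
```

```bash
python3 go.py .526 -.211 .1 -10.8
```

```text
t 18.0 tcp [ 0.5263 -0.2129  0.1001] yaw -33.55 tilt 0.13
shift [-0.0013 -0.0014  0.0001] spin -0.397
F [ 0.4  -2.05  5.04] M [-0.547  0.24  -0.029] w 0.0193 g 61.30104303359985 q [ 0.29  0.46 -0.02  1.93  0.01  0.75 -1.9 ]
```

Emit:
play_rows(targets="1 0 0 -0.001 0.12;1 0 0 -0.001 0.24;1 0 0 -0.001 0.36;1 0 0 -0.001 0.48;1 0 0 -0.001 0.6;1 0 0 -0.001 0.7;1 0 0 -0.001 0.7")

```text
clock: 18.58
tcp_pos: [0.5256, -0.2122, 0.1002]
orientation: [2.512, -1.887, 0.001]
contact_force: [0.7, -0.4, -0.9]
grip_width: 0.0191
gripper_force: 60.5
```

```bash
python3 go.py .526 -.211 .1 -10.8;python3 go.py .526 -.211 .1 -10.8|tail -1
```

```text
t 18.58 tcp [ 0.5256 -0.2122  0.1002] yaw -73.84 tilt 0.02
shift [-0.0011 -0.0007  0.0002] spin -1.1
F [ 0.71 -0.39 -0.93] M [-0.156 -0.022  0.062] w 0.0191 g 60.542399883270264 q [ 0.15  0.46  0.15  1.94 -0.1   0.75 -2.5 ]
F [ 0.71 -0.39 -0.93] M [-0.156 -0.022  0.062] w 0.0191 g 60.542399883270264 q [ 0.15  0.46  0.15  1.94 -0.1   0.75 -2.5 ]
```

The socket turned 1.1 rad freely, with no stop and no torque, so s2 is the 32 mm one. I'll return it, which makes s1 the 26.

Emit:
play_rows(targets="1 0 0 -0.02 0;1 0 0 -0.05 -0.12;1 0 0 -0.09 -0.24;1 0 0 -0.115 -0.36;1 0 0 -0.115 -0.48;1 0 0 -0.115 -0.6;1 0 0 -0.115 -0.72;1 0 0 -0.115 -0.84")

```text
clock: 19.25
tcp_pos: [0.5247, -0.2117, 0.2147]
orientation: [-3.067, 0.68, 0.002]
contact_force: [-1.0, -0.2, -3.6]
grip_width: 0.019
gripper_force: 60.0
```

```bash
python3 go.py .5886 .2193 .21 -12
```

```text
t 19.25 tcp [ 0.5247 -0.2117  0.2147] yaw -24.99 tilt 0.08
shift [-0.1242 -0.4176  0.0049] spin -0.227
F [-0.98 -0.24 -3.61] M [-0.04   0.004  0.047] w 0.019 g 60.012062788009644 q [ 0.27  0.32  0.    1.84 -0.    0.99 -1.73]
```

Emit:
play_rows(targets="1 -0.009 -0.03 0 -0.1;1 -0.02 -0.068 0 -0.227;1 -0.032 -0.106 0 -0.227;1 -0.043 -0.144 0 -0.227;1 -0.054 -0.182 0 -0.227;1 -0.066 -0.22 0 -0.227;1 -0.077 -0.258 0 -0.227;1 -0.088 -0.296 0 -0.227")

```text
clock: 19.92
tcp_pos: [0.5735, 0.0947, 0.2146]
orientation: [3.123, -0.338, -0.002]
contact_force: [0.7, -1.0, -4.6]
grip_width: 0.0191
gripper_force: 60.2
```

```bash
python3 go.py .5886 .2193 .21 -12
```

```text
t 19.92 tcp [0.5735 0.0947 0.2146] yaw -12.34 tilt 0.09
shift [-0.0119 -0.125   0.0046] spin -0.006
F [ 0.71 -1.   -4.62] M [-0.021 -0.026  0.038] w 0.0191 g 60.18813371658325 q [-0.14  0.35 -0.17  1.79  0.07  1.01 -2.12]
```

Emit:
play_rows(targets="1 -0.004 -0.038 0 0;1 -0.008 -0.076 0 0;1 -0.012 -0.114 0 0;1 -0.012 -0.125 0.02 0;1 -0.012 -0.125 0.06 0;1 -0.012 -0.125 0.1 0;1 -0.012 -0.125 0.13 0;1 -0.012 -0.125 0.135 0")

```text
clock: 20.58
tcp_pos: [0.585, 0.2154, 0.0735]
orientation: [3.118, -0.338, -0.017]
contact_force: [-0.6, -0.9, -4.4]
grip_width: 0.0192
gripper_force: 60.2
```

```bash
python3 go.py .5886 .2193 .0572 -12
```

```text
t 20.58 tcp [0.585  0.2154 0.0735] yaw -12.36 tilt 0.7
shift [ 0.0028 -0.0047  0.0163] spin -0.006
F [-0.58 -0.89 -4.43] M [-0.08   0.102 -0.012] w 0.0192 g 60.199329257011414 q [-0.32  0.59 -0.18  1.79  0.14  0.79 -2.35]
```

Emit:
play_rows(targets="1 0.002 -0.001 0.003 0;1 0.002 -0.001 0.006 0;1 0.002 -0.001 0.009 0;1 0.002 -0.001 0.011 0;1 0.002 -0.001 0.011 0")

```text
clock: 21.0
tcp_pos: [0.593, 0.2181, 0.0705]
orientation: [-3.121, 0.346, -0.003]
contact_force: [-0.6, 0.1, -3.6]
grip_width: 0.0191
gripper_force: 60.3
```

```bash
python3 go.py .5886 .2193 .0572 -12
```

```text
t 21.0 tcp [0.593  0.2181 0.0705] yaw -12.65 tilt 0.11
shift [-0.0046 -0.0002  0.0133] spin -0.011
F [-0.59  0.11 -3.61] M [-0.03   0.011  0.004] w 0.0191 g 60.281842947006226 q [-0.32  0.59 -0.18  1.78  0.14  0.78 -2.36]
```

Emit:
play_rows(targets="1 -0.004 0 0.005 -0.01;1 -0.004 0 0.009 -0.01;1 -0.004 0 0.011 -0.01;1 -0.004 0 0.013 -0.01;1 -0.004 0 0.0145 -0.01;1 -0.004 0 0.0145 -0.01")

```text
clock: 21.5
tcp_pos: [0.588, 0.2189, 0.0571]
orientation: [3.123, -0.331, -0.001]
contact_force: [-7.7, -2.2, 17.1]
grip_width: 0.0194
gripper_force: 63.1
```

```bash
python3 go.py .5886 .2193 .0572 -12
```

```text
t 21.5 tcp [0.588  0.2189 0.0571] yaw -12.09 tilt 0.05
shift [ 0.0005 -0.0005 -0.0001] spin -0.002
F [-7.66 -2.22 17.11] M [-0.909  1.883 -0.015] w 0.0194 g 63.14526915550232 q [-0.33  0.61 -0.18  1.79  0.15  0.75 -2.36]
```

Down in the tray. Release, then go to s1 at (.6096, .3069), yaw 11.

Emit:
play_rows(targets="1 0 0 -0.001 0;-1 0 0 -0.001 0;-1 0 0 -0.001 0;-1 0 0 -0.001 0;-1 0 0 -0.001 0;-1 0 0 -0.03 0;-1 0 0 -0.065 0;-1 0 0 -0.065 0")

```text
clock: 22.17
tcp_pos: [0.5922, 0.2205, 0.126]
orientation: [-3.119, 0.331, -0.013]
contact_force: [1.2, 1.1, 0.9]
grip_width: 0.0858
gripper_force: 0.0
```

```bash
python3 go.py .6096 .3069 .12 11
```

```text
t 22.17 tcp [0.5922 0.2205 0.126 ] yaw -12.13 tilt 0.57
shift [-0.0012 -0.0881  0.0065] spin -0.404
F [1.15 1.07 0.89] M [ 0.048 -0.036 -0.058] w 0.0858 g 0.0 q [-0.31  0.52 -0.19  1.75  0.12  0.87 -2.34]
```

Emit:
play_rows(targets="-1 0 -0.035 0 -0.12;-1 0 -0.07 0.003 -0.24;-1 0 -0.088 0.003 -0.36;-1 0 -0.088 0.003 -0.404;-1 0 -0.088 0.003 -0.404;-1 0 -0.088 0.003 -0.404")

```text
clock: 22.67
tcp_pos: [0.607, 0.3042, 0.1164]
orientation: [3.127, 0.299, -0.0]
contact_force: [0.3, -0.1, 0.5]
grip_width: 0.0852
gripper_force: 0.0
```

```bash
python3 go.py .6096 .3069 .056 11; python3 snap.py c1
python3 - <<'E'
import cv2
im=cv2.imread("pics/c1.png")
cv2.imwrite("pics/c1c.png",cv2.convertScaleAbs(cv2.resize(im,(640,480),interpolation=cv2.INTER_CUBIC),alpha=1.6))
E
```

```text
t 22.67 tcp [0.607  0.3042 0.1164] yaw 10.92 tilt 0.03
shift [ 0.0031 -0.0022  0.0604] spin -0.001
F [ 0.34 -0.12  0.48] M [-0.011  0.024  0.001] w 0.0852 g 0.0 q [-0.36  0.61 -0.28  1.62  0.2   0.93 -2.1 ]
c1 22.6667 [0.607  0.3042 0.1164] 0.018
```

View pics/c1c.png

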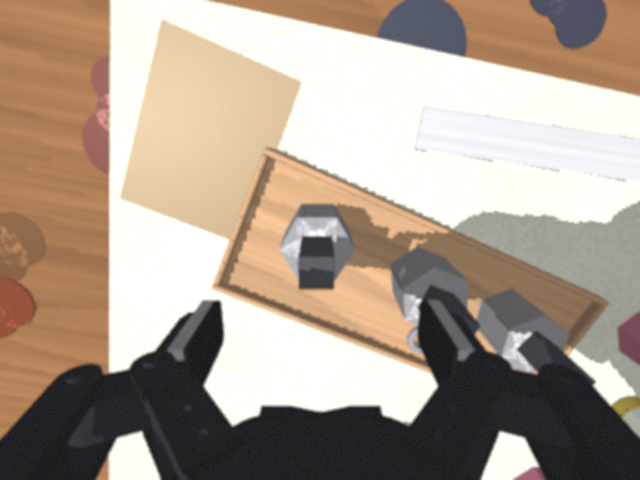

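The picture shows s1 square to the tool at (316,275), and s2 and s3 standing upright in the tray at (430,290) and (520,330). Next I grip s1.

Emit:
play_rows(targets="-0.3 0.002 -0.002 0 0;-0.3 0.002 -0.002 0.03 0;-0.3 0.002 -0.002 0.055 0;-0.3 0.002 -0.002 0.06 0;-0.3 0.002 -0.002 0.06 0;1 0.002 -0.002 0.06 0;1 0.002 -0.002 0.06 0;1 0.002 -0.002 0.06 0")

```text
clock: 23.38
tcp_pos: [0.6095, 0.3076, 0.0587]
orientation: [-3.126, -0.302, -0.004]
contact_force: [-0.8, -3.0, 4.5]
grip_width: 0.0195
gripper_force: 7.9
```

Emit:
play_rows(targets="1 0 0 0 0;1 0 0 0 0;1 0 0 0 0;1 0 0 0 0;1 0 0 0 0")

```text
clock: 23.8
tcp_pos: [0.6096, 0.3075, 0.0588]
orientation: [-3.126, -0.302, -0.005]
contact_force: [-0.0, -1.8, 6.5]
grip_width: 0.019
gripper_force: 60.1
```

```bash
python3 go.py .6096 .3069 .055 11
```

```text
t 23.8 tcp [0.6096 0.3075 0.0588] yaw 11.02 tilt 0.18
shift [-0.0002  0.0006  0.0038] spin 0.0
F [-0.03 -1.78  6.5 ] M [-0.208  0.149 -0.007] w 0.019 g 60.05391776561737 q [-0.37  0.69 -0.27  1.65  0.23  0.84 -2.12]
```

Emit:
play_rows(targets="1 0 0 -0.02 0;1 0 0 -0.06 0;1 0 0 -0.1 0;1 0 0 -0.14 0;1 0 0 -0.155 0;1 0 0 -0.155 0")

```text
clock: 24.3
tcp_pos: [0.6105, 0.3086, 0.2173]
orientation: [-3.123, -0.302, -0.013]
contact_force: [0.5, 0.4, -3.4]
grip_width: 0.0192
gripper_force: 59.6
```

```bash
python3 go.py .5265 -.2115 .21 -10.8
```

```text
t 24.3 tcp [0.6105 0.3086 0.2173] yaw 11.03 tilt 0.51
shift [-0.182   0.4944  0.0044] spin 0.381
F [ 0.48  0.4  -3.37] M [ 0.042 -0.109 -0.015] w 0.0192 g 59.59237039089203 q [-0.35  0.52 -0.3   1.54  0.17  1.1  -2.07]
```

Emit:
play_rows(targets="1 -0.01 0.028 0 0.1;1 -0.023 0.063 0 0.2;1 -0.036 0.098 0 0.3;1 -0.049 0.133 0 0.381;1 -0.062 0.168 0 0.381;1 -0.075 0.203 0 0.381;1 -0.088 0.238 0 0.381;1 -0.101 0.273 0 0.381")

```text
clock: 24.97
tcp_pos: [0.5592, 0.0177, 0.2094]
orientation: [3.127, -0.295, -0.006]
contact_force: [1.2, -0.7, -4.2]
grip_width: 0.019
gripper_force: 59.6
```

```bash
python3 go.py .5265 -.2115 .21 -10.8
```

```text
t 24.97 tcp [0.5592 0.0177 0.2094] yaw -10.78 tilt 0.23
shift [ 0.0107  0.2313 -0.0003] spin 0.0
F [ 1.24 -0.7  -4.22] M [-0.02  -0.037  0.022] w 0.019 g 59.610058665275574 q [-0.01  0.32 -0.17  1.85  0.06  0.98 -1.96]
```

Emit:
play_rows(targets="1 0.002 0.038 0 0;1 0.004 0.076 0 0;1 0.006 0.114 0 0;1 0.008 0.152 0 0;1 0.01 0.19 0 0;1 0.01 0.222 0.01 0;1 0.01 0.232 0.035 0;1 0.01 0.232 0.063 0")

```text
clock: 25.63
tcp_pos: [0.526, -0.2152, 0.1474]
orientation: [3.124, -0.306, -0.0]
contact_force: [0.2, 0.1, -3.8]
grip_width: 0.0191
gripper_force: 59.7
```

Emit:
play_rows(targets="1 0 0 0 0;1 0 0 0 0;1 0 0 0 0")

```text
clock: 25.88
tcp_pos: [0.5281, -0.209, 0.1489]
orientation: [-3.127, 0.293, 0.001]
contact_force: [1.2, 0.1, -2.8]
grip_width: 0.019
gripper_force: 59.6
```

```bash
python3 go.py .5258 -.212 .118 -10.8; python3 snap.py h3
python3 - <<'E'
import cv2
im=cv2.imread("pics/h3.png")
cv2.imwrite("pics/h3c.png",cv2.resize(im[120:280,170:330],(600,600),interpolation=cv2.INTER_CUBIC))
E
```

```text
t 25.88 tcp [ 0.5281 -0.209   0.1489] yaw -10.7 tilt 0.05
shift [-0.0017  0.0033  0.0309] spin 0.002
F [ 1.17  0.06 -2.76] M [ 0.004 -0.124  0.003] w 0.019 g 59.62318003177643 q [ 0.32  0.4  -0.07  1.89  0.03  0.86 -1.52]
h3 25.8833 [ 0.5281 -0.209   0.1489] 0.025
```

View pics/h3c.png

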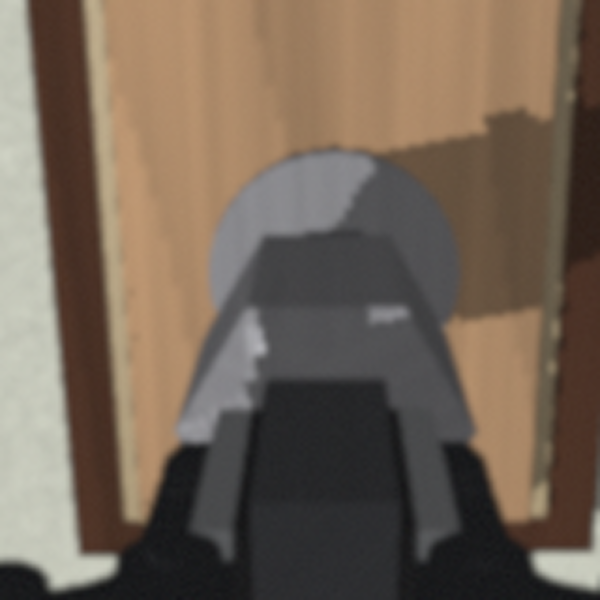

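The lower front edge is at (264–393,237), and the washer runs from x 209 to 460 with its top at y 150.

Run:
```python
import pickle
from h import *
w,o=pickle.load(open("pics/h3.pkl","rb"))
T=lambda p,z:totool(o,plane(w,((p[0]+.5)/3.75-.5+170,(p[1]+.5)/3.75-.5+120),z)).round(4)
for p in((264,237),(393,237)):print("edge",T(p,o["tcp_pos"][2]-.0538))
for p in((209,268),(460,268),(334,150)):print("washer",T(p,.048))
```

```text
edge [ 0.0213 -0.0122  0.0538]
edge [0.0213 0.0139 0.0538]
washer [-0.0002 -0.0292  0.1009]
washer [-0.0002  0.0343  0.1009]
washer [0.03   0.0024 0.1009]
```

Emit:
play_rows(targets="1 -0.0015 0.0023 0.012 0;1 -0.0015 0.0023 0.021 0;1 -0.0015 0.0023 0.025 0;1 -0.0015 0.0023 0.028 0;1 -0.0015 0.0023 0.031 0;1 -0.0015 0.0023 0.034 0;1 -0.0015 0.0023 0.036 0;1 -0.0015 0.0023 0.036 0")

```text
clock: 26.6
tcp_pos: [0.526, -0.2116, 0.1125]
orientation: [-3.127, 0.295, 0.001]
contact_force: [0.1, 1.4, -4.4]
grip_width: 0.0192
gripper_force: 59.7
```

```bash
python3 go.py .5258 -.212 .102 -10.8
```

```text
t 26.6 tcp [ 0.526  -0.2116  0.1125] yaw -10.77 tilt 0.04
shift [-0.0001  0.0004  0.0105] spin 0.001
F [ 0.11  1.39 -4.37] M [ 0.301  0.076 -0.005] w 0.0192 g 59.69233989715576 q [ 0.32  0.44 -0.07  1.92  0.04  0.78 -1.52]
```

Past the nut top already. Seat it.

Emit:
play_rows(targets="1 0 0.0003 0.004 0;1 0 0.0003 0.007 0;1 0 0.0003 0.009 0;1 0 0.0003 0.0105 0;1 0 0.0003 0.012 0;1 0 0.0003 0.0125 0;1 0 0.0003 0.0125 0")

```text
clock: 27.18
tcp_pos: [0.5259, -0.2119, 0.1017]
orientation: [-3.127, 0.295, 0.001]
contact_force: [-6.3, 4.6, 12.2]
grip_width: 0.0189
gripper_force: 62.2
```

```bash
python3 go.py .5258 -.212 .102 -10.8
```

```text
t 27.18 tcp [ 0.5259 -0.2119  0.1017] yaw -10.78 tilt 0.03
shift [-0.0001  0.0002 -0.0003] spin 0.0
F [-6.34  4.6  12.22] M [1.372 1.436 0.096] w 0.0189 g 62.17998147010803 q [ 0.32  0.46 -0.06  1.92  0.04  0.76 -1.52]
```

Seated at 0.1017, as expected. Turn clockwise, keeping light downward pressure.

Emit:
play_rows(targets="1 0 0 0 0.1;1 0 0 0 0.2;1 0 0 0 0.3;1 0 0 0 0.4;1 0 0 0 0.5;1 0 0 0 0.5;1 0 0 0 0.5", squeeze=90)

```text
clock: 27.77
tcp_pos: [0.526, -0.211, 0.1019]
orientation: [-2.957, 1.059, 0.001]
contact_force: [-6.5, 6.9, 14.0]
grip_width: 0.0191
gripper_force: 88.1
```

```bash
python3 go.py .5258 -.212 .102 -10.8
```

```text
t 27.77 tcp [ 0.526  -0.211   0.1019] yaw -39.4 tilt 0.08
shift [ 0.0005  0.0009 -0.0001] spin -0.499
F [-6.52  6.94 14.04] M [1.798 1.558 0.088] w 0.0191 g 88.10539126396179 q [ 0.23  0.46  0.06  1.93 -0.04  0.75 -1.95]
```

Emit:
play_rows(targets="1 0 0 0 0.1;1 0 0 0 0.2;1 0 0 0 0.28;1 0 0 0 0.34;1 0 0 0 0.4;1 0 0 0 0.43;1 0 0 0 0.43")

```text
clock: 28.35
tcp_pos: [0.5261, -0.211, 0.1018]
orientation: [-2.663, 1.665, 0.002]
contact_force: [-6.8, 6.6, 13.4]
grip_width: 0.0189
gripper_force: 88.1
```

```bash
python3 go.py .5258 -.212 .102 -10.8
```

```text
t 28.35 tcp [ 0.5261 -0.211   0.1018] yaw -64.04 tilt 0.08
shift [ 0.0008  0.0007 -0.0002] spin -0.929
F [-6.83  6.65 13.44] M [1.684 1.544 0.354] w 0.0189 g 88.14414024353027 q [ 0.14  0.46  0.16  1.94 -0.11  0.75 -2.32]
```

Emit:
play_rows(targets="1 0 0 0 0.02;1 0 0 0 0.04;1 0 0 0 0.04;1 0 0 0 0.04")

```text
clock: 28.68
tcp_pos: [0.5261, -0.211, 0.1019]
orientation: [-2.63, 1.716, 0.002]
contact_force: [-6.4, 7.4, 14.3]
grip_width: 0.0185
gripper_force: 88.1
```

```bash
python3 go.py .5258 -.212 .102 -10.8
```

```text
t 28.68 tcp [ 0.5261 -0.211   0.1019] yaw -66.25 tilt 0.09
shift [ 0.0008  0.0007 -0.0001] spin -0.968
F [-6.39  7.39 14.26] M [1.701 1.419 0.355] w 0.0185 g 88.14453363418579 q [ 0.14  0.46  0.17  1.94 -0.12  0.75 -2.35]
```

Emit:
play_rows(targets="1 0 0 0 0.02;1 0 0 0 0.04;1 0 0 0 0.04;1 0 0 0 0.04")

```text
clock: 29.02
tcp_pos: [0.5261, -0.211, 0.1019]
orientation: [-2.595, 1.768, 0.002]
contact_force: [-6.5, 7.1, 13.3]
grip_width: 0.0187
gripper_force: 88.2
```

```bash
python3 go.py .5258 -.212 .102 -10.8
```

```text
t 29.02 tcp [ 0.5261 -0.211   0.1019] yaw -68.54 tilt 0.09
shift [ 0.0008  0.0007 -0.0001] spin -1.008
F [-6.54  7.08 13.33] M [1.692 1.49  0.361] w 0.0187 g 88.15175414085388 q [ 0.13  0.46  0.18  1.94 -0.12  0.75 -2.38]
```

Emit:
play_rows(targets="1 0 0 0 0.02;1 0 0 0 0.04;1 0 0 0 0.05;1 0 0 0 0.05")

```text
clock: 29.35
tcp_pos: [0.5261, -0.211, 0.1019]
orientation: [-2.551, 1.832, 0.002]
contact_force: [-6.3, 6.7, 14.4]
grip_width: 0.0187
gripper_force: 88.1
```

```bash
python3 go.py .5258 -.212 .102 -10.8
```

```text
t 29.35 tcp [ 0.5261 -0.211   0.1019] yaw -71.36 tilt 0.07
shift [ 0.0008  0.0006 -0.0001] spin -1.057
F [-6.27  6.67 14.35] M [1.678 1.474 0.756] w 0.0187 g 88.14009547233582 q [ 0.12  0.46  0.2   1.94 -0.13  0.75 -2.43]
```

Emit:
play_rows(targets="1 0 0 0 0.02;1 0 0 0 0.04;1 0 0 0 0.05;1 0 0 0 0.05")

```text
clock: 29.68
tcp_pos: [0.5262, -0.211, 0.1019]
orientation: [-2.505, 1.895, 0.001]
contact_force: [-6.6, 5.9, 14.2]
grip_width: 0.0186
gripper_force: 88.1
```

```bash
python3 go.py .5258 -.212 .102 -10.8
```

```text
t 29.68 tcp [ 0.5262 -0.211   0.1019] yaw -74.21 tilt 0.07
shift [ 0.0009  0.0007 -0.0001] spin -1.107
F [-6.57  5.93 14.24] M [1.614 1.476 0.826] w 0.0186 g 88.14680099487305 q [ 0.11  0.46  0.21  1.94 -0.14  0.75 -2.47]
```

Emit:
play_rows(targets="1 0 0 0 -0.01;1 0 0 0 -0.03;1 0 0 0 -0.03;1 0 0 0 -0.03;1 0 0 0 -0.03;1 0 0 0 -0.03", squeeze=115)

```text
clock: 30.18
tcp_pos: [0.5262, -0.211, 0.1019]
orientation: [-2.531, 1.859, 0.002]
contact_force: [-5.9, 7.7, 15.3]
grip_width: 0.0188
gripper_force: 112.0
```

```bash
python3 go.py .5258 -.212 .102 -10.8
```

```text
t 30.18 tcp [ 0.5262 -0.211   0.1019] yaw -72.58 tilt 0.1
shift [ 0.0009  0.0006 -0.0001] spin -1.078
F [-5.9   7.73 15.28] M [1.675 1.542 0.215] w 0.0188 g 112.0390784740448 q [ 0.11  0.46  0.2   1.94 -0.13  0.75 -2.44]
```

Emit:
play_rows(targets="1 0 0 0 0.02;1 0 0 0 0.03;1 0 0 0 0.03;1 0 0 0 0.03")

```text
clock: 30.52
tcp_pos: [0.5262, -0.211, 0.1019]
orientation: [-2.505, 1.894, 0.002]
contact_force: [-7.1, 6.9, 15.0]
grip_width: 0.0183
gripper_force: 112.0
```

```bash
python3 go.py .5258 -.212 .102 -10.8
```

```text
t 30.52 tcp [ 0.5262 -0.211   0.1019] yaw -74.19 tilt 0.07
shift [ 0.0009  0.0006 -0.0001] spin -1.106
F [-7.1   6.95 15.  ] M [1.657 1.5   0.787] w 0.0183 g 111.9977617263794 q [ 0.11  0.46  0.21  1.94 -0.14  0.75 -2.47]
```

Emit:
play_rows(targets="1 0 0 0 0.01;1 0 0 0 0.02;1 0 0 0 0.02;1 0 0 0 0.02")

```text
clock: 30.85
tcp_pos: [0.5262, -0.211, 0.1019]
orientation: [-2.487, 1.918, 0.002]
contact_force: [-6.1, 6.6, 14.5]
grip_width: 0.0184
gripper_force: 112.0
```

```bash
python3 go.py .5258 -.212 .102 -10.8
```

```text
t 30.85 tcp [ 0.5262 -0.211   0.1019] yaw -75.28 tilt 0.07
shift [ 0.0009  0.0006 -0.0001] spin -1.125
F [-6.14  6.56 14.45] M [1.564 1.503 1.029] w 0.0184 g 112.0134973526001 q [ 0.1   0.47  0.21  1.94 -0.14  0.75 -2.48]
```

Torque is now about 1.0 N m against a spring of 0.27, rising steeply with spin, so the nut is on its stop. I'll hold for a moment, check, and hand in.

Emit:
play_rows(targets="1 0 0 0 0;1 0 0 0 0;1 0 0 0 0;1 0 0 0 0;1 0 0 0 0;1 0 0 0 0")

```text
clock: 31.35
tcp_pos: [0.5262, -0.211, 0.1019]
orientation: [-2.487, 1.918, 0.002]
contact_force: [-6.1, 6.3, 14.8]
grip_width: 0.0185
gripper_force: 112.0
```

```bash
python3 go.py .5258 -.212 .102 -10.8; python3 -c "
from bench import r
m=r.get_obs()['moment'][2]
print(m, r.hand_in() if m>.6 else 'not handed in')"
```

```text
t 31.35 tcp [ 0.5262 -0.211   0.1019] yaw -75.28 tilt 0.07
shift [ 0.0009  0.0006 -0.0001] spin -1.125
F [-6.14  6.32 14.77] M [1.568 1.553 1.062] w 0.0185 g 112.01356530189514 q [ 0.1   0.47  0.21  1.94 -0.14  0.75 -2.48]
the job is handed in; nothing more can be done
1.0615809967688938 None
```

I handed the job in at 31.4 s of the 72 s limit: the fitting 26 mm socket is seated on the nut, gripped and held tight against the stop at about 1.06 N m, and the 19 mm and 32 mm sockets are standing back in the tray.

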